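# Bring the medal over the window of the gold tester

## Task

The brass medal shut inside the XRF analyser is lying off the measuring window. Push the lid down at its front pad until the catch lets go and let it spring open, push the medal along the chamber floor with the fingers until it completely covers the small dark window, then push the lid down until it latches shut again and let go. Do not pick the medal up, and leave the other things on and around the analyser as they are.

Things in the scene. Friction and masses are not known exactly. Their poses are not given: they have to be found in the camera images.
- analyser: XRF gold tester fixed on the bench, 375 x 270 mm. Origin on the bench under its middle; own +x from its sloping front key panel to its back, +z up. mm in this frame: panel x -187 to -120, z up to 112; housing top z 112, x -130 to 190; on it the chamber floor, top z 130, x -112 to 78, y -94 to 94, flat and without rim; at the back a box x 130 to 190, y -120 to 120, top z 155.
- lid (a joint): Lid angle, rad, about the hinge axis (along the analyser's y): 0 latched shut, 1.40 standing open at its stop, -0.038 pressed down to its stop. A hinge spring opens it; a push-push catch holds it. A push of the pad down by 5 mm or more (about 6 N; stop at 7 mm), then letting go, releases it: it swings up to 1.40 by itself in about 1.5 s and stays.
- lid_hinge (a point): Middle of the hinge axis, at (80, 0, 135) mm in the analyser's frame, its axes turning with the lid. The lid is a white shoe-box hood with a clear pane: from the axis 200 mm forward to its front face, 210 mm wide, top surface 35 mm above the axis and lower rim 15 mm below it when shut.
- lid_press (a point): Middle of the top of the black ribbed press pad (26 x 60 mm, 2 mm proud of the lid) at the lid's front rim, on the lid, 180 mm forward of the hinge axis and 37 mm above it when shut. To shut the lid, push its outer side near here: 4 N at first, 6 to 10 N at the end, down to the stop at -0.038, then let go: it rises to 0 and is caught. One more push frees it again.
- window (a point): Centre of the measuring window: a dark disc 12 mm across in a flat steel ring 34 mm across, both flush in the chamber floor, at (-20, 0, 130) mm in the analyser's frame.
- medal: Plain round brass medal, 40 mm across, 7 mm thick, about 75 g, lying flat on the chamber floor between the window and the front, 28 to 65 mm from the window's centre; seen through the lid's pane or once the lid is open. Origin at the centre of its underside. It slides when pushed at its edge.
- bangle: plain brass bangle, 68 mm across and 10 mm high, lying on the bench to the left of the analyser; origin at the centre of its underside. Leave it.
- signet_ring: brass signet ring, 21 mm across and 7 mm high, lying flat on top of the raised box at the back of the analyser; origin at the centre of its underside. Leave it.
- loupe: folding loupe, black lens barrel 32 mm across and 24 mm high with a steel cover 34 mm long at its own +x side, on the bench to the left of the analyser; origin under the barrel. Leave it.
- cup_b: white plastic sample cup, 37 mm across and 26 mm high, on the bench to the left of the analyser; origin at the centre of its underside. Leave it.
- cup_a: white plastic sample cup like the other, 37 mm across and 26 mm high, standing on top of the raised box at the back of the analyser; origin at the centre of its underside. Leave it.
- tweezers: steel tweezers 130 mm long, 20 mm wide, 8 mm high, lying on the bench to the right of the analyser; origin at mid-length. Leave them.
- standards_case: closed grey and black plastic case, 85 x 60 x 34 mm, on the bench to the right of the analyser; origin at the centre of its underside. Leave it.

How it is judged:
On the way, in this order (a step that is already met when the one before it is completed fails the run):
1. the catch is released and the lid has sprung open (value of joint lid above 1.2 rad), for 0.1 s.
2. with the lid still open, the medal lies flat over the whole window (horizontal distance between medal and window below 0.014 m and z of medal in the frame of analyser between 0.127 and 0.133 m and linear speed of medal below 0.02 m/s and value of joint lid above 0.8 rad), for 0.2 s.
3. the lid is latched shut and let go (value of joint lid below 0.02 rad and contact force between each of the arm, the fingers and analyser below 0.2 N), for 0.3 s.
At the end, for the whole second after the job is handed in: The lid is latched shut by itself (angle between -0.02 and 0.02 rad, nobody holding it) and the medal lies flat and still on the chamber floor, its centre within 14 mm of the window's centre, so that it covers the whole window (all of step 3 and horizontal distance between medal and window below 0.014 m and z of medal in the frame of analyser between 0.127 and 0.133 m and linear speed of medal below 0.02 m/s and value of joint lid above -0.02 rad); the robot touches nothing.
It fails at once if the medal is picked up or tipped (its underside's centre more than 5 mm above the chamber floor, or leaning over 0.25 rad) (z of medal in the frame of analyser above 0.135 m or angle between medal's own z axis and vertical above 0.25 rad).
It fails at once if the medal falls off the chamber floor (z of medal in the frame of analyser below 0.122 m).
It fails at once if another thing is moved by more than 25 mm (distance of any of bangle, signet_ring, loupe, cup_b, cup_a, tweezers, standards_case from where it was at the start of the episode above 0.025 m).
It also fails if it takes over 64 s, if anything falls off the work surface, if the arm or the gripper's body presses on something with over 40 N, if the wrist force passes 120 N, or if a joint passes its speed limit or range.

## Robot

A 7-joint arm with a two-finger parallel gripper is mounted at the origin on the work surface. World frame = base frame: x ahead of the robot, y to its left, z up, the work surface at z = 0. Lengths are in m, angles in rad, forces in N, time in s.
With the tool pointing down it reaches from about 0.4 to 0.9 m from the base axis. Payload 5.6 kg.
Tool frame: the origin (TCP) lies at the very end of the fingers, on their centre line; the grasp point (between the pads) lies 19 mm behind it; y points along the fingers, z is the direction in which the jaws open and shut, and the axes are right-handed (so a half turn about y gives the same grasp; the last joint's range is limited). The gripper opens to 92 mm and grips with 3 to 60 N. Pads are 20 mm wide; open, the fingers measure 128 mm over their backs; the gripper's body (75 mm by 189 mm) begins 69 mm behind the grasp point.
Start: joints at [1.148, 0.468, -0.012, 1.603, 0.006, 1.071, -0.056], TCP at [0.241, -0.604, 0.215] pointing down, gripper open.
Joint ranges: [-2.53, 2.53], [-0.31, 2.02], [-1.57, 1.55], [0.28, 2.44], [-1.29, 4.43], [0.15, 1.84], [-2.92, 2.92]. Speed limits (rad/s): [2.57, 2.57, 3.14, 3.14, 3.14, 3.14, 3.14].

## Interface

Orientations are given as a unit quaternion [w, x, y, z].
In Python, from bench import env, optics gives the robot as it stands.
- The arm moves only by the tool jog_arm, never from a script. Its argument "commands" is a list of rows, each an object with "dp": the shift along the world's x, y, z as a fraction of full scale, a list of three; "angular": the turn, a rotation vector about the world's x, y, z as a fraction of full scale, a list of three; "claw": the gripper's target within -1 to 1 (shut at 1, half-way at 0, fully open at -1). In form: [{"dp": [tx, ty, tz], "angular": [ax, ay, az], "claw": claw}, ...]. A call has 1 to 5 rows; each row shifts and turns the commanded pose from where the row before left it; what a row does not reach is not made up. Full scale, the value 1, is 0.04 m for a shift and 4 degrees for a turn. A row lasts 1/12 s, in which the tool goes at most 41.7 mm and 7.16 degrees, less where a joint would pass 70% of its speed; a pose out of reach is approached as far as the arm can. A call with a number of a shift or a turn outside -1 to 1 is refused whole. A call with a gripper value outside its range is refused whole. The fingers move at their own pace and stop on an object; "newtons" is the grip in N (left out, the last holds). Time passes only in rows, so rows that do not move let the fingers close. It gives the time, the measured TCP pose, the force and the opening at its end, in the units of the state.
- env.read_state(): the state, without advancing time (a new reading comes with each control period).
- optics.get_image(name): name is "side" or "top" or "wrist"; returns the picture (384x512x3 uint8, red, green, blue); there is no depth.
- optics.camera_info(name): a dict with "mtx" (3x3 intrinsics, pixels), "k1" (the pictures are not rectified: a ray, as slopes to the right and down, at radius r is drawn at 1 + k1 r^2 times it, then the intrinsics apply), "rvec" (rotation vector, rad) and "tvec" (3), from world to camera coordinates, as OpenCV has them; the wrist camera has in their place "tool_from_camera" (4x4, takes a point from camera to tool coordinates, whose origin is the TCP and whose axes are the tool frame's). Camera axes: x right, y down, z forward; pixel columns grow to the right and rows downward; lengths in m; the calibration is good to about 2 mm. A picture is of the moment at which its call begins: read the wrist's pose just before it. camera_info takes no time and is no camera call.
- env.sign_off(): hands the job in, once; it reports no verdict.
The state is a dict: "time": time; "q": joint angles; "qd": joint speeds; "effort": joint torques, N m; "position": TCP position; "ee_rot": TCP orientation; "contact_force": force on the tool from outside, world axes, zero at the start; "moment": the same for the moment, N m; "finger_gap": finger opening in m.
Only numpy, scipy, OpenCV 4.12 (cv2) and the standard library are available. Lean on these libraries where they do the work, as an engineer would, in place of code of your own. Each camera call takes 0.05 s, during which the arm holds its last target. There are 200 camera calls.

## Working session

There is one attempt and no reset: what is moved stays moved. The work goes in short steps, Python scripts to look and compute and a tool call to move; the robot and the scene stay as the last step left them, time stands still between calls to the robot, and variables do not carry over. Pictures are saved under pics/ and viewed, about 8 in all and at most 12, crops included, and the job is handed in when it is done.

Besides the shell and the picture viewer there is one more tool, called after "Call:" as name([rows], argument=value, ...), one row to a line, values as JSON. jog_arm: Moves the arm, as the interface text tells. Its arguments: {"type":"object","properties":{"commands":{"type":"array","items":{"type":"object","properties":{"dp":{"type":"array","items":{"type":"number","minimum":-1,"maximum":1}},"angular":{"type":"array","items":{"type":"number","minimum":-1,"maximum":1}},"claw":{"type":"number"}}}},"newtons":{"type":"number"}},"required":["commands"]}

```bash
mkdir -p pics; ls; python3 - <<'E'
from bench import env, optics
import cv2,numpy as np
s=env.read_state(); print({k:np.round(v,3).tolist() for k,v in s.items()})
for n in("top","side","wrist"):
    i=optics.camera_info(n); print(n,{k:np.round(v,3).tolist() for k,v in i.items()})
a=optics.get_image("top");b=optics.get_image("side")
cv2.imwrite("pics/top0.png",a[:,:,::-1]);cv2.imwrite("pics/side0.png",b[:,:,::-1])
E
```

```text
pics
{'time': 0.0, 'q': [1.148, 0.468, -0.012, 1.604, 0.006, 1.071, -0.056], 'qd': [0.0, -0.002, 0.001, -0.0, 0.0, -0.001, -0.0], 'effort': [0.001, -52.058, -0.012, -24.375, -0.057, 0.018, 0.0], 'position': [0.241, -0.603, 0.214], 'ee_rot': [0.133, -0.134, 0.695, -0.694], 'contact_force': [-0.221, 0.279, -0.164], 'moment': [-0.007, -0.039, -0.025], 'finger_gap': 0.092}
top {'mtx': [[455.04, 0.0, 253.756], [0.0, 455.04, 191.81], [0.0, 0.0, 1.0]], 'k1': -0.032, 'rvec': [2.178, -2.201, 0.032], 'tvec': [0.024, 0.622, 1.13]}
side {'mtx': [[447.688, 0.0, 256.151], [0.0, 447.688, 192.285], [0.0, 0.0, 1.0]], 'k1': -0.038, 'rvec': [1.766, -1.936, 0.662], 'tvec': [0.052, 0.572, 0.816]}
wrist {'mtx': [[299.442, 0.0, 260.722], [0.0, 299.442, 188.843], [0.0, 0.0, 1.0]], 'k1': -0.002, 'tool_from_camera': [[-0.0, 0.956, 0.294, -0.084], [-0.001, -0.294, 0.956, -0.171], [1.0, -0.0, 0.001, -0.001], [0.0, 0.0, 0.0, 1.0]]}
```

View pics/top0.png

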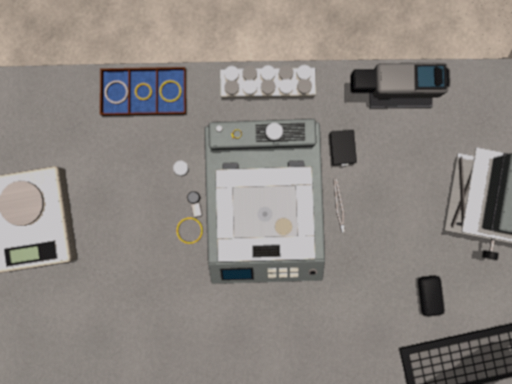

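View pics/side0.png

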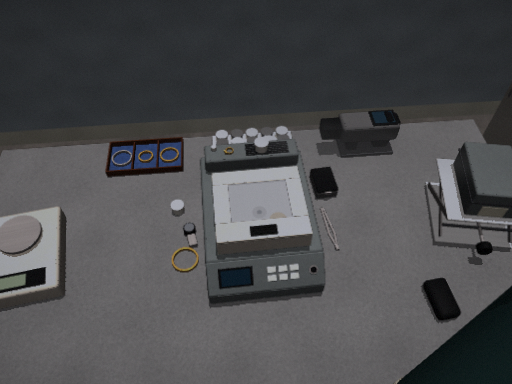

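The top view shows the lid pad at about (266,251), the window at (265,213) and the medal at (284,226). The side view agrees. Next I'll measure them.

```bash
cat > h.py <<'E'
from bench import env, optics
import cv2,numpy as np
from scipy.spatial.transform import Rotation as R
def pose(n,s=None):
    i=optics.camera_info(n)
    if n=="wrist":
        w,x,y,z=s["ee_rot"]; T=np.eye(4);T[:3,:3]=R.from_quat([x,y,z,w]).as_matrix();T[:3,3]=s["position"]
        T=T@np.array(i["tool_from_camera"])
    else:
        T=np.eye(4);T[:3,:3]=cv2.Rodrigues(np.array(i["rvec"],float))[0];T[:3,3]=np.ravel(i["tvec"]);T=np.linalg.inv(T)
    return i,T
def cast(n,uv,z,s=None):
    i,T=pose(n,s)
    p=cv2.undistortPoints(np.array(uv,float).reshape(-1,1,2),np.array(i["mtx"],float),np.array([i["k1"],0,0,0.])).reshape(-1,2)
    d=np.c_[p,np.ones(len(p))]@T[:3,:3].T
    return T[:3,3]+d*((z-T[2,3])/d[:,2])[:,None]
def proj(n,P,s=None):
    i,T=pose(n,s);T=np.linalg.inv(T)
    return cv2.projectPoints(np.array(P,float).reshape(-1,1,3),cv2.Rodrigues(T[:3,:3])[0],T[:3,3],np.array(i["mtx"],float),np.array([i["k1"],0,0,0.]))[0].reshape(-1,2)
def blob(m,near):
    n,l,st,c=cv2.connectedComponentsWithStats(m.astype(np.uint8))
    k=[j for j in range(1,n) if st[j,4]>20]
    j=min(k,key=lambda j:np.hypot(*(c[j]-near)))
    return c[j],st[j],l==j
E
python3 - <<'E'
from h import *
a=cv2.imread("pics/top0.png");b=cv2.imread("pics/side0.png")
for n,im,pn,mn in(("top",a,(266,251),(284,226)),("side",b,(263,230),(277,218))):
    hsv=cv2.cvtColor(im,cv2.COLOR_BGR2HSV).astype(int)
    c,st,l=blob(hsv[...,2]<70,pn); P=cast(n,c,.172)[0]
    r=cv2.minAreaRect(cv2.findNonZero(l.astype(np.uint8))); q=cast(n,cv2.boxPoints(r),.172)
    print(n,"pad",c,st,P.round(4)," sides",np.linalg.norm(np.diff(q,axis=0),axis=1).round(4),np.round(q[:,:2],3).tolist())
    print(" hsv medal",hsv[mn[1],mn[0]],"floor",hsv[mn[1]-20,mn[0]])
    m=(hsv[...,1]>60)&(hsv[...,0]>8)&(hsv[...,0]<35)
    for nm,at in(("medal",mn),):
        c,st,l=blob(m,at);print(nm,c,st,cast(n,c,.137).round(4))
    # lid white
    c,st,l=blob((hsv[...,2]>150)&(hsv[...,1]<40),(266,180 if n=="top" else 180)); 
    r=cv2.minAreaRect(cv2.findNonZero(l.astype(np.uint8)));q=cast(n,cv2.boxPoints(r),.17)
    print("lid",st,np.round(q[:,:2],3).tolist(),np.linalg.norm(np.diff(q,axis=0),axis=1).round(3))
A=cv2.resize(a[155:290,195:335],None,fx=4,fy=4,interpolation=cv2.INTER_CUBIC);cv2.imwrite("pics/c0.png",A)
E
```

```text
top pad [266.24380165 250.65702479] [253 246  26  10 242] [ 0.4874 -0.0108  0.172 ]  sides [0.0539 0.0193 0.0539] [[0.498, 0.018], [0.497, -0.036], [0.478, -0.036], [0.478, 0.018]]
 hsv medal [ 18  50 184] floor [  0   4 188]
medal [188.98076923 230.38076923] [176 217  27  28 260] [[0.5313 0.1617 0.137 ]]
lid [258 153  12  12  60] [[0.675, 0.005], [0.699, 0.005], [0.699, -0.019], [0.675, -0.019]] [0.024 0.024 0.024]
side pad [263.27058824 229.70588235] [250 224  28  12 255] [ 0.4878 -0.0088  0.172 ]  sides [0.0591 0.0245 0.0582] [[0.499, 0.02], [0.501, -0.039], [0.476, -0.038], [0.475, 0.02]]
 hsv medal [ 20   5 157] floor [116  13 156]
medal [228.26829268 150.34146341] [224 147  10   7  41] [[0.7636 0.0544 0.137 ]]
lid [ 212  166  100   76 5440] [[0.661, 0.101], [0.667, -0.13], [0.47, -0.112], [0.468, 0.094]] [0.232 0.198 0.206]
```

View pics/c0.png

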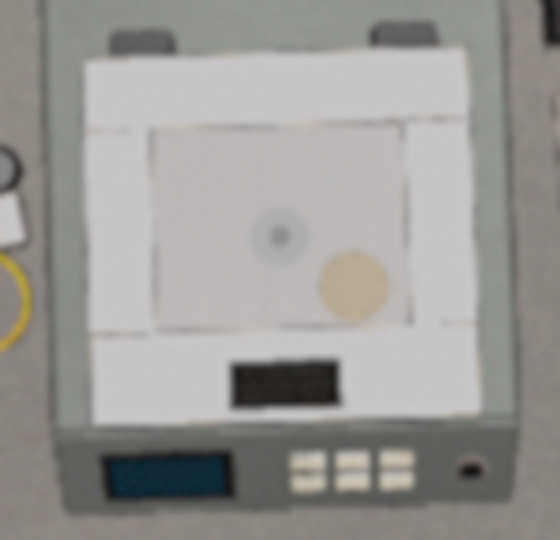

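```bash
python3 - <<'E'
from h import *
f=lambda *p:np.array(p,float)/4+[195-.375,155-.375]
L=cast("top",f((84,60),(465,47),(478,414),(92,424)),.170);print(L.round(4),np.linalg.norm(np.diff(L,axis=0),axis=1).round(3))
d=L[0]-L[1]+L[3]-L[2];yaw=np.arctan2(-d[0],d[1]);print("yaw deg",np.degrees(yaw))
W=cast("top",f((279,236)),.13)[0];M=cast("top",f((354,285)),.137)[0];P=cast("top",f((285.5,384)),.172)[0]
print(W.round(4),M.round(4),P.round(4),"dist",np.linalg.norm((M-W)[:2]))
Rz=R.from_euler('z',yaw);e=Rz.apply([80,0,-42*0])/1000
print("W from pad",(P+e).round(4),"medal rel (analyser)",Rz.inv().apply(M-W).round(4))
s=env.read_state();w,x,y,z=s["ee_rot"];print(R.from_quat([x,y,z,w]).as_matrix().round(3))
E
```

```text
[[ 0.6642  0.0976  0.17  ]
 [ 0.6688 -0.1099  0.17  ]
 [ 0.4702 -0.1138  0.17  ]
 [ 0.4667  0.0946  0.17  ]] [0.208 0.199 0.208]
yaw deg 1.1307654979134423
[ 0.5672 -0.0079  0.13  ] [ 0.5394 -0.0495  0.137 ] [ 0.4875 -0.0103  0.172 ] dist 0.050003262459753776
W from pad [ 0.5675 -0.0087  0.172 ] medal rel (analyser) [-0.0286 -0.041   0.007 ]
[[-0.929 -0.001  0.371]
 [-0.371  0.001 -0.929]
 [ 0.    -1.    -0.002]]
```

Call:
jog_arm([
  {"dp": [0.3, 0.74, 0.2], "angular": [0, 0, 1], "claw": 1},
  {"dp": [0.3, 0.74, 0.2], "angular": [0, 0, 1], "claw": 1},
  {"dp": [0.3, 0.74, 0.2], "angular": [0, 0, 1], "claw": 1},
  {"dp": [0.3, 0.74, 0.2], "angular": [0, 0, 1], "claw": 1},
  {"dp": [0.3, 0.74, 0.2], "angular": [0, 0, 1], "claw": 1},
], newtons=20)

```text
time: 0.52
position: [0.3011, -0.454, 0.2545]
ee_rot: [0.253, -0.253, 0.661, -0.66]
contact_force: [0.7, -1.2, 0.3]
finger_gap: 0.0607
```

Call:
jog_arm([
  {"dp": [0.3, 0.74, 0], "angular": [0, 0, 1], "claw": 1},
  {"dp": [0.3, 0.74, 0], "angular": [0, 0, 1], "claw": 1},
  {"dp": [0.3, 0.74, 0], "angular": [0, 0, 1], "claw": 1},
  {"dp": [0.3, 0.74, 0], "angular": [0, 0, 1], "claw": 1},
  {"dp": [0.3, 0.74, 0], "angular": [0, 0, 1], "claw": 1},
])

```text
time: 0.93
position: [0.361, -0.3061, 0.2544]
ee_rot: [0.364, -0.364, 0.606, -0.606]
contact_force: [0.1, -0.4, 0.3]
finger_gap: 0.0272
```

Call:
jog_arm([
  {"dp": [0.3, 0.74, 0], "angular": [0, 0, 1], "claw": 1},
  {"dp": [0.3, 0.74, 0], "angular": [0, 0, 1], "claw": 1},
  {"dp": [0.3, 0.74, 0], "angular": [0, 0, 1], "claw": 1},
  {"dp": [0.3, 0.74, 0], "angular": [0, 0, 1], "claw": 1},
  {"dp": [0.3, 0.74, 0], "angular": [0, 0, 1], "claw": 1},
])

```text
time: 1.35
position: [0.421, -0.1582, 0.2545]
ee_rot: [0.464, -0.464, 0.534, -0.534]
contact_force: [-0.2, 0.2, -0.9]
finger_gap: 0.0007
```

Call:
jog_arm([
  {"dp": [0.3, 0.74, 0], "angular": [0, 0, 1], "claw": 1},
  {"dp": [0.3, 0.74, 0], "angular": [0, 0, 1], "claw": 1},
  {"dp": [0.3, 0.74, 0], "angular": [0, 0, 1], "claw": 1},
  {"dp": [0.3, 0.74, 0], "angular": [0, 0, 1], "claw": 1},
  {"dp": [0.3, 0.74, 0], "angular": [0, 0, 1], "claw": 1},
])

```text
time: 1.77
position: [0.481, -0.0103, 0.2545]
ee_rot: [-0.549, 0.549, -0.445, 0.445]
contact_force: [0.9, 0.2, 0.3]
finger_gap: 0.0008
```

Call:
jog_arm([
  {"dp": [0, 0, 0], "angular": [0, 0, 1], "claw": 1},
  {"dp": [0, 0, 0], "angular": [0, 0, 1], "claw": 1},
  {"dp": [0, 0, 0], "angular": [0, 0, 1], "claw": 1},
  {"dp": [0, 0, 0], "angular": [0, 0, 1], "claw": 1},
  {"dp": [0, 0, 0], "angular": [0, 0, 1], "claw": 1},
])

```text
time: 2.18
position: [0.4806, -0.0116, 0.2543]
ee_rot: [-0.618, 0.618, -0.343, 0.343]
contact_force: [0.0, -0.4, -0.3]
finger_gap: 0.0006
```

Call:
jog_arm([
  {"dp": [0, 0, 0], "angular": [0, 0, 1], "claw": 1},
  {"dp": [0, 0, 0], "angular": [0, 0, 1], "claw": 1},
  {"dp": [0, 0, 0], "angular": [0, 0, 1], "claw": 1},
  {"dp": [0, 0, 0], "angular": [0, 0, 1], "claw": 1},
  {"dp": [0, 0, 0], "angular": [0, 0, 1], "claw": 1},
])

```text
time: 2.6
position: [0.4806, -0.0118, 0.2543]
ee_rot: [-0.668, 0.669, -0.231, 0.23]
contact_force: [0.2, 1.0, -0.7]
finger_gap: 0.0004
```

Call:
jog_arm([
  {"dp": [0, 0, 0], "angular": [0, 0, 1], "claw": 1},
  {"dp": [0, 0, 0], "angular": [0, 0, 1], "claw": 1},
  {"dp": [0, 0, 0], "angular": [0, 0, 1], "claw": 1},
  {"dp": [0, 0, 0], "angular": [0, 0, 1], "claw": 1},
  {"dp": [0, 0, 0], "angular": [0, 0, 1], "claw": 1},
])

```text
time: 3.02
position: [0.4806, -0.0118, 0.2543]
ee_rot: [-0.698, 0.698, -0.111, 0.111]
contact_force: [0.5, -0.5, 0.2]
finger_gap: 0.0005
```

Call:
jog_arm([
  {"dp": [0, 0, 0], "angular": [0, 0, 1], "claw": 1},
  {"dp": [0, 0, 0], "angular": [0, 0, 1], "claw": 1},
  {"dp": [0, 0, 0], "angular": [0, 0, 1], "claw": 1},
  {"dp": [0, 0, 0], "angular": [0, 0, 1], "claw": 1},
  {"dp": [0, 0, 0], "angular": [0, 0, 1], "claw": 1},
])

```text
time: 3.43
position: [0.4806, -0.0118, 0.2543]
ee_rot: [0.707, -0.707, -0.012, 0.012]
contact_force: [0.8, 0.8, -1.1]
finger_gap: 0.0008
```

Call:
jog_arm([
  {"dp": [0.05, 0, -0.6], "claw": 1},
  {"dp": [0, 0, -0.6], "claw": 1},
  {"dp": [0, 0, -0.5], "claw": 1},
  {"dp": [0, 0, -0.25], "claw": 1},
  {"dp": [0, 0, 0], "claw": 1},
])

```text
invalid input
```

Call:
jog_arm([
  {"dp": [0, 0, -0.05], "claw": 1},
  {"dp": [0, 0, -0.05], "claw": 1},
  {"dp": [0, 0, -0.05], "claw": 1},
  {"dp": [0, 0, 0], "claw": 1},
])

```text
invalid input
```

Both calls were refused, so every field is probably needed.

Call:
jog_arm([
  {"dp": [0.05, 0, -0.6], "angular": [0, 0, 0], "claw": 1},
  {"dp": [0, 0, -0.6], "angular": [0, 0, 0], "claw": 1},
  {"dp": [0, 0, -0.5], "angular": [0, 0, 0], "claw": 1},
  {"dp": [0, 0, -0.25], "angular": [0, 0, 0], "claw": 1},
  {"dp": [0, 0, 0], "angular": [0, 0, 0], "claw": 1},
])

```text
time: 3.85
position: [0.4816, -0.0117, 0.1749]
ee_rot: [0.707, -0.707, -0.01, 0.012]
contact_force: [-0.4, 0.3, 0.7]
finger_gap: 0.0008
```

Call:
jog_arm([
  {"dp": [0, 0, -0.05], "angular": [0, 0, 0], "claw": 1},
  {"dp": [0, 0, -0.05], "angular": [0, 0, 0], "claw": 1},
  {"dp": [0, 0, -0.05], "angular": [0, 0, 0], "claw": 1},
  {"dp": [0, 0, 0], "angular": [0, 0, 0], "claw": 1},
])

```text
time: 4.18
position: [0.4825, -0.0115, 0.1714]
ee_rot: [-0.707, 0.707, 0.011, -0.011]
contact_force: [-4.8, 0.2, 5.7]
finger_gap: 0.0007
```

Call:
jog_arm([
  {"dp": [0, 0, -0.05], "angular": [0, 0, 0], "claw": 1},
  {"dp": [0, 0, -0.05], "angular": [0, 0, 0], "claw": 1},
  {"dp": [0, 0, -0.05], "angular": [0, 0, 0], "claw": 1},
  {"dp": [0, 0, 0], "angular": [0, 0, 0], "claw": 1},
])

```text
time: 4.52
position: [0.4823, -0.0116, 0.1656]
ee_rot: [-0.707, 0.707, 0.01, -0.011]
contact_force: [-5.0, 0.7, 6.4]
finger_gap: 0.0003
```

Call:
jog_arm([
  {"dp": [0, 0, -0.05], "angular": [0, 0, 0], "claw": 1},
  {"dp": [0, 0, -0.03], "angular": [0, 0, 0], "claw": 1},
  {"dp": [0, 0, 0], "angular": [0, 0, 0], "claw": 1},
])

```text
time: 4.77
position: [0.4822, -0.0116, 0.1642]
ee_rot: [-0.706, 0.708, 0.01, -0.012]
contact_force: [-13.2, -0.1, 25.6]
finger_gap: 0.0004
```

The lid is at its stop, so I'll let go and back away.

Call:
jog_arm([
  {"dp": [-0.1, 0, 0.4], "angular": [0, 0, 0], "claw": 1},
  {"dp": [-0.4, 0, 0.7], "angular": [0, 0, 0], "claw": 1},
  {"dp": [-0.6, 0, 0.8], "angular": [0, 0, 0], "claw": 1},
  {"dp": [-0.6, 0, 0.8], "angular": [0, 0, 0], "claw": 1},
  {"dp": [-0.4, 0, 0.6], "angular": [0, 0, 0], "claw": 1},
])

```text
time: 5.18
position: [0.3982, -0.0108, 0.2957]
ee_rot: [-0.707, 0.707, 0.012, -0.011]
contact_force: [1.3, -1.2, 0.3]
finger_gap: 0.0007
```

Call:
jog_arm([
  {"dp": [0, 0, 0.3], "angular": [0, 0, 0], "claw": 1},
  {"dp": [0, 0, 0], "angular": [0, 0, 0], "claw": 1},
  {"dp": [0, 0, 0], "angular": [0, 0, 0], "claw": 1},
  {"dp": [0, 0, 0], "angular": [0, 0, 0], "claw": 1},
  {"dp": [0, 0, 0], "angular": [0, 0, 0], "claw": 1},
])

```text
time: 5.6
position: [0.3986, -0.0115, 0.3044]
ee_rot: [0.707, -0.707, -0.01, 0.012]
contact_force: [0.6, 0.2, -0.4]
finger_gap: 0.0002
```

Call:
jog_arm([
  {"dp": [0, 0, 0], "angular": [0, 0, 0], "claw": 1},
  {"dp": [0, 0, 0], "angular": [0, 0, 0], "claw": 1},
  {"dp": [0, 0, 0], "angular": [0, 0, 0], "claw": 1},
  {"dp": [0, 0, 0], "angular": [0, 0, 0], "claw": 1},
  {"dp": [0, 0, 0], "angular": [0, 0, 0], "claw": 1},
])

```text
time: 6.02
position: [0.3989, -0.0116, 0.3052]
ee_rot: [0.707, -0.707, -0.011, 0.011]
contact_force: [-0.1, -0.5, 0.4]
finger_gap: 0.0001
```

Call:
jog_arm([
  {"dp": [0, 0, 0], "angular": [0, 0, 0], "claw": 1},
  {"dp": [0, 0, 0], "angular": [0, 0, 0], "claw": 1},
  {"dp": [0, 0, 0], "angular": [0, 0, 0], "claw": 1},
  {"dp": [0, 0, 0], "angular": [0, 0, 0], "claw": 1},
  {"dp": [0, 0, 0], "angular": [0, 0, 0], "claw": 1},
])

```text
time: 6.43
position: [0.399, -0.0117, 0.3054]
ee_rot: [-0.707, 0.707, 0.011, -0.011]
contact_force: [-0.4, 0.3, 0.1]
finger_gap: 0.0004
```

```bash
python3 - <<'E'
from h import *
s=env.read_state();print(np.round(s["position"],4),np.round(s["q"],2))
ims=[optics.get_image(n) for n in("top","side","wrist")]
for n,i in zip(("top","side","wrist"),ims): cv2.imwrite(f"pics/{n}1.png",i[:,:,::-1])
t=ims[0][100:292,170:426];sd=ims[1][100:292,150:406];w=cv2.resize(ims[2],(512,384))
a=np.vstack([cv2.resize(t,(400,300)),cv2.resize(sd,(400,300))])
b=np.zeros((600,400,3),np.uint8);b[:300]=cv2.resize(ims[2],(400,300))
cv2.imwrite("pics/m1.png",np.hstack([a,b])[:,:,::-1])
E
```

```text
[ 0.399  -0.0117  0.3054] [ 0.84 -0.03 -0.85  2.01 -0.03  1.15  1.6 ]
```

View pics/m1.png

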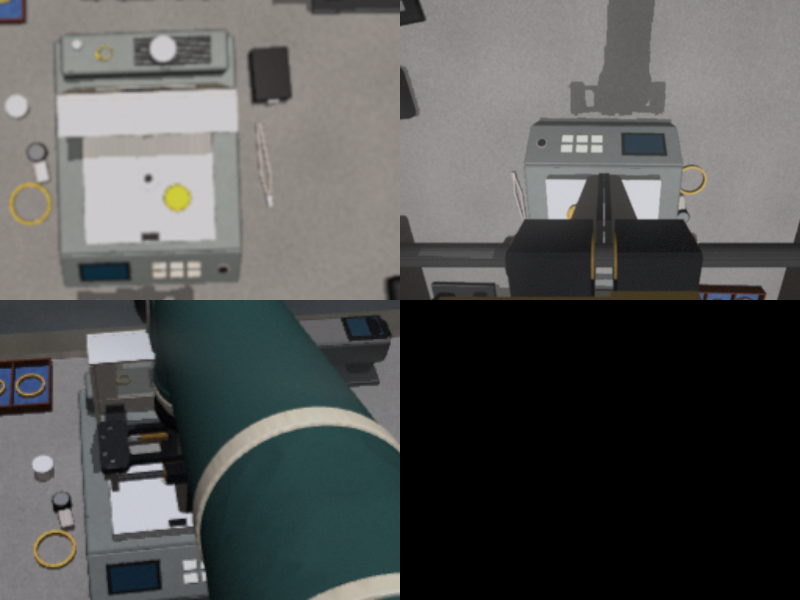

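The lid stands open. In the top view the medal (bright yellow) and the dark window are both clear, so I'll measure them again without the pane in the way.

```bash
cat >> h.py <<'E'
def look(tag):
    s=env.read_state();im=optics.get_image("top");cv2.imwrite(f"pics/{tag}.png",im[:,:,::-1])
    hsv=cv2.cvtColor(im,cv2.COLOR_RGB2HSV).astype(int)
    exp=proj("top",[[.55,-.03,.137]])[0]
    c,st,l=blob((hsv[...,1]>110)&(hsv[...,0]>15)&(hsv[...,0]<40)&(hsv[...,2]>80),exp)
    M=cast("top",c,.137)[0];print("medal px",c.round(1),st,M.round(4),"equiv dia",2*np.sqrt(st[4]/np.pi)*(1.13-.137)/455)
    return im,hsv,M
E
python3 - <<'E'
from h import *
im,hsv,M=look("t2")
c,st,l=blob(hsv[...,2]<110,(265,214));W=cast("top",c,.13)[0];print("window",c,st,W.round(4),(M-W).round(4),np.linalg.norm((M-W)[:2]))
E
```

```text
medal px [283.1 226.3] [275 219  17  16 210] [ 0.5385 -0.0493  0.137 ] equiv dia 0.03568638516389448
window [265.78571429 251.28571429] [261 249  10   5  42] [ 0.4825 -0.0101  0.13  ] [ 0.0559 -0.0392  0.007 ] 0.06831970005784534
```

Call:
jog_arm([
  {"dp": [0.7, -0.44, -0.5], "angular": [0, 0, 0], "claw": 1},
  {"dp": [0.7, -0.44, -0.5], "angular": [0, 0, 0], "claw": 1},
  {"dp": [0.7, -0.44, -0.5], "angular": [0, 0, 0], "claw": 1},
  {"dp": [0.7, -0.44, -0.5], "angular": [0, 0, 0], "claw": 1},
  {"dp": [0.7, -0.44, -0.5], "angular": [0, 0, 0], "claw": 1},
])

```text
time: 7.05
position: [0.5402, -0.1008, 0.2038]
ee_rot: [0.707, -0.707, -0.01, 0.011]
contact_force: [0.3, 0.2, 1.5]
finger_gap: 0.0006
```

Call:
jog_arm([
  {"dp": [0, 0, -0.6], "angular": [0, 0, 0], "claw": 1},
  {"dp": [0, 0, -0.5], "angular": [0, 0, 0], "claw": 1},
  {"dp": [0, 0, -0.4], "angular": [0, 0, 0], "claw": 1},
  {"dp": [0, 0, -0.15], "angular": [0, 0, 0], "claw": 1},
  {"dp": [0, 0, 0], "angular": [0, 0, 0], "claw": 1},
])

```text
time: 7.47
position: [0.538, -0.0996, 0.1379]
ee_rot: [0.707, -0.707, -0.01, 0.012]
contact_force: [-0.2, 0.6, -0.2]
finger_gap: 0.0004
```

Call:
jog_arm([
  {"dp": [0, 0, -0.11], "angular": [0, 0, 0], "claw": 1},
  {"dp": [0, 0, 0], "angular": [0, 0, 0], "claw": 1},
])

```text
time: 7.63
position: [0.5393, -0.0998, 0.1355]
ee_rot: [-0.707, 0.707, 0.011, -0.01]
contact_force: [-0.9, -0.4, 0.3]
finger_gap: 0.0008
```

Call:
jog_arm([
  {"dp": [0, 0.2, 0], "angular": [0, 0, 0], "claw": 1},
  {"dp": [0, 0.2, 0], "angular": [0, 0, 0], "claw": 1},
  {"dp": [0, 0.2, 0], "angular": [0, 0, 0], "claw": 1},
  {"dp": [0, 0.15, 0], "angular": [0, 0, 0], "claw": 1},
  {"dp": [0, 0.1, 0], "angular": [0, 0, 0], "claw": 1},
])

```text
time: 8.05
position: [0.5392, -0.0644, 0.1356]
ee_rot: [-0.707, 0.707, 0.012, -0.011]
contact_force: [-0.1, -1.8, 2.5]
finger_gap: 0.0003
```

```bash
python3 - <<'E'
from h import *
im,hsv,M=look("t3");s=env.read_state();print(np.round(s["position"],4))
w=optics.get_image("wrist")
a=cv2.resize(im[165:285,190:350],(533,400));b=cv2.resize(w,(267,200));o=np.zeros((400,800,3),np.uint8);o[:,:533]=a;o[:200,533:]=b
cv2.imwrite("pics/m3.png",o[:,:,::-1])
E
```

```text
medal px [188.8 229.9] [176 217  27  27 166] [0.5325 0.1622 0.137 ] equiv dia 0.031728311098699294
[ 0.5392 -0.0639  0.1355]
```

View pics/m3.png

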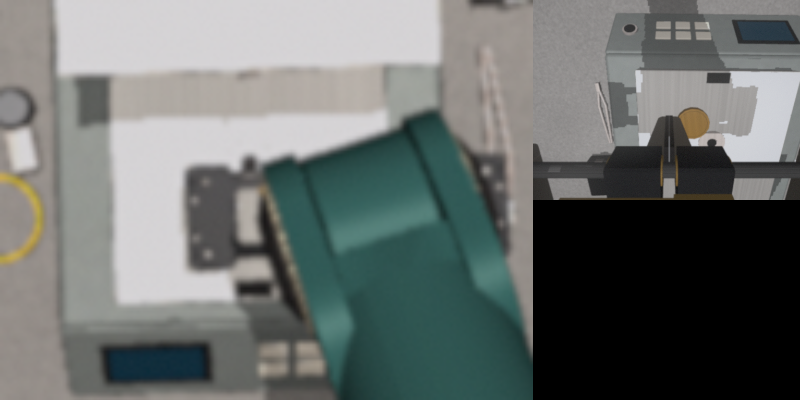

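```bash
cat >> h.py <<'E'
def wlook(tag):
    s=env.read_state();w=optics.get_image("wrist");cv2.imwrite(f"pics/{tag}.png",w[:,:,::-1])
    print("tcp",np.round(s["position"],4),"f",np.round(s["contact_force"],1))
    hsv=cv2.cvtColor(w,cv2.COLOR_RGB2HSV).astype(int)
    exp=proj("wrist",[[.55,-.03,.137]],s)[0];print("exp px",exp.round(0))
    m=((hsv[...,1]>90)&(hsv[...,0]>8)&(hsv[...,0]<40)&(hsv[...,2]>60))
    m[250:]=0
    c,st,l=blob(m,exp);print("medal",c.round(1),st)
    ct=max(cv2.findContours(l.astype(np.uint8),cv2.RETR_EXTERNAL,cv2.CHAIN_APPROX_NONE)[0],key=cv2.contourArea)
    P=cast("wrist",ct.reshape(-1,2),.1355,s)[:,:2]
    from scipy.optimize import least_squares
    f=lambda q:np.hypot(P[:,0]-q[0],P[:,1]-q[1])-.020
    r=least_squares(f,P.mean(0),loss="cauchy",f_scale=.0007);print("centre",r.x.round(4),"inlier frac",np.mean(abs(f(r.x))<.001),"extent",P.min(0).round(4),P.max(0).round(4))
    print("window px expected",proj("wrist",[[.567,-.008,.13]],s).round(1))
    return w,s,c,r.x
E
python3 - <<'E'
from h import *
w,s,c,_=wlook("w4")
c=c.astype(int);cv2.imwrite("pics/w4c.png",cv2.resize(w[c[1]-70:c[1]+80,c[0]-100:c[0]+100],(800,600),interpolation=cv2.INTER_CUBIC)[:,:,::-1]);print("crop origin",c-[100,70])
E
```

```text
tcp [ 0.5392 -0.0645  0.1354] f [-0.5  0.2  0.4]
exp px [314. 254.]
medal [310.2 230. ] [ 280  208   59   42 1983]
centre [ 0.5399 -0.0352] inlier frac 0.564935064935065 extent [ 0.5196 -0.0522] [ 0.5479 -0.0152]
window px expected [[342.4 272.1]]
crop origin [210 160]
```

View pics/w4c.png

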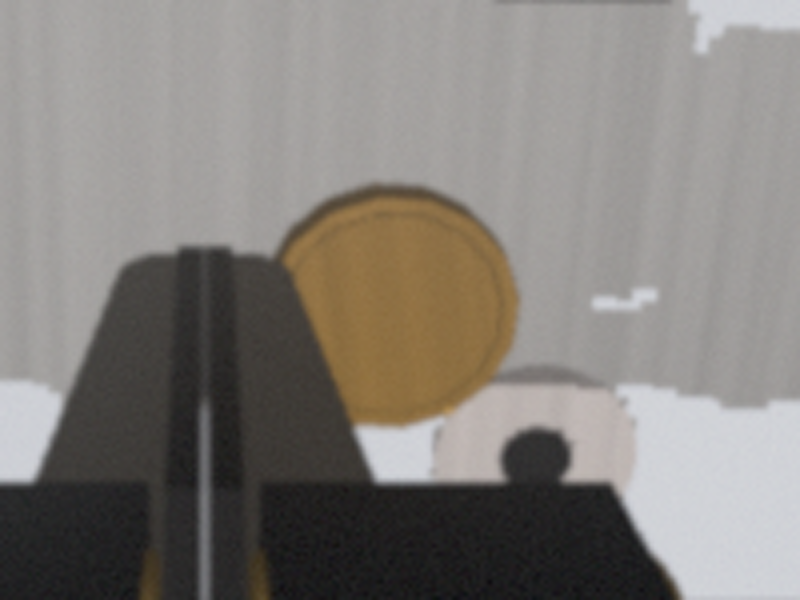

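```bash
python3 - <<'E'
from h import *
s=env.read_state();f=lambda *p:np.array([p],float)/4+[210-.4,160-.4]
M=cast("wrist",f(402,311),.137,s)[0];W=cast("wrist",f(537,462),.13,s)[0];E_=[cast("wrist",f(*p),.137,s)[0][:2].round(4) for p in((402,197),(402,425),(517,311))]
print(M.round(4),W.round(4),(W-M).round(4),E_, (M-np.array(s["position"])).round(4))
E
```

```text
[ 0.5383 -0.0338  0.137 ] [ 0.569  -0.0075  0.13  ] [ 0.0306  0.0264 -0.007 ] [array([ 0.5195, -0.0353]), array([ 0.5584, -0.0322]), array([ 0.5378, -0.016 ])] [-0.0007  0.0313  0.0018]
```

Call:
jog_arm([
  {"dp": [0, -0.05, -0.05], "angular": [0, 0, 0], "claw": 1},
  {"dp": [0, 0, 0], "angular": [0, 0, 0], "claw": 1},
  {"dp": [0, 0, 0], "angular": [0, 0, 0], "claw": 1},
])

```text
time: 8.45
position: [0.5387, -0.0682, 0.1326]
ee_rot: [0.707, -0.707, -0.01, 0.011]
contact_force: [-0.0, 0.3, 0.3]
finger_gap: 0.0002
```

Call:
jog_arm([
  {"dp": [0, 0.15, 0], "angular": [0, 0, 0], "claw": 1},
  {"dp": [0, 0.2, 0], "angular": [0, 0, 0], "claw": 1},
  {"dp": [0, 0.2, 0], "angular": [0, 0, 0], "claw": 1},
  {"dp": [0, 0.13, 0], "angular": [0, 0, 0], "claw": 1},
  {"dp": [0, 0.06, 0], "angular": [0, 0, 0], "claw": 1},
])

```text
time: 8.87
position: [0.5389, -0.0363, 0.1331]
ee_rot: [0.707, -0.707, -0.012, 0.011]
contact_force: [0.1, -0.2, 0.3]
finger_gap: 0.0006
```

Call:
jog_arm([
  {"dp": [0, 0, 0], "angular": [0, 0, 0], "claw": 1},
  {"dp": [0, -0.15, 0], "angular": [0, 0, 0], "claw": 1},
  {"dp": [0, -0.15, 0], "angular": [0, 0, 0], "claw": 1},
  {"dp": [0, 0, 0], "angular": [0, 0, 0], "claw": 1},
])

```text
time: 9.2
position: [0.5389, -0.0524, 0.1328]
ee_rot: [-0.707, 0.707, 0.01, -0.01]
contact_force: [-0.1, -0.3, 0.4]
finger_gap: 0.0004
```

```bash
python3 - <<'E'
from h import *
w,s,c,_=wlook("w5")
cv2.imwrite("pics/w5c.png",cv2.resize(w[160:310,230:430],(800,600),interpolation=cv2.INTER_CUBIC)[:,:,::-1])
E
```

```text
tcp [ 0.5389 -0.0524  0.1328] f [-0.1 -0.3  0.4]
exp px [295. 256.]
medal [337.9 232. ] [ 306  210   64   40 2128]
centre [ 0.5395 -0.0044] inlier frac 0.6385542168674698 extent [ 0.5192 -0.0239] [0.5459 0.0157]
window px expected [[325.5 274. ]]
```

View pics/w5c.png

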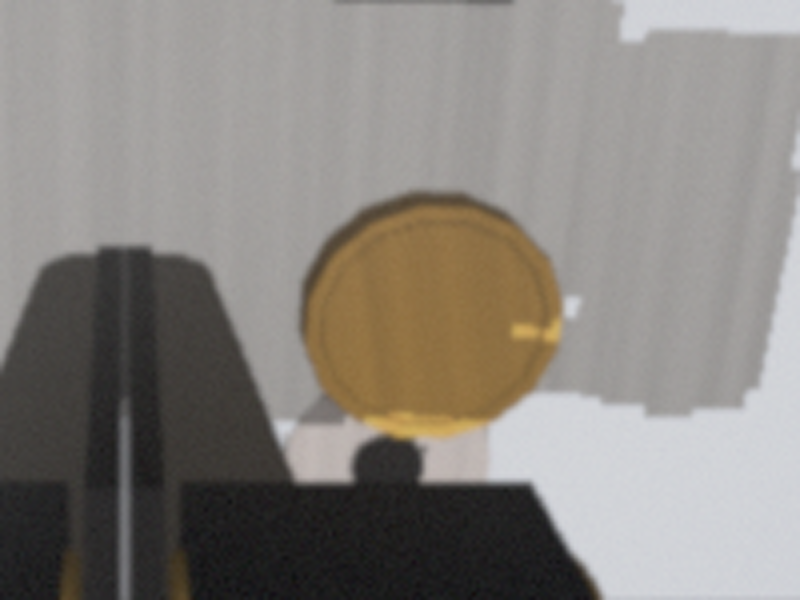

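Call:
jog_arm([
  {"dp": [-0.6, 0, 0], "angular": [0, 0, 0], "claw": 1},
  {"dp": [-0.6, 0.2, 0], "angular": [0, 0, 0], "claw": 1},
  {"dp": [0, 0.5, 0], "angular": [0, 0, 0], "claw": 1},
  {"dp": [0, 0.45, 0], "angular": [0, 0, 0], "claw": 1},
  {"dp": [0, 0, 0], "angular": [0, 0, 0], "claw": 1},
])

```text
time: 9.67
position: [0.4907, -0.001, 0.1335]
ee_rot: [0.708, -0.706, -0.013, 0.012]
contact_force: [-0.4, 0.5, 0.6]
finger_gap: 0.0001
```

Call:
jog_arm([
  {"dp": [0.15, 0, 0], "angular": [0, 0, 0], "claw": 1},
  {"dp": [0.2, 0, 0], "angular": [0, 0, 0], "claw": 1},
  {"dp": [0.2, 0, 0], "angular": [0, 0, 0], "claw": 1},
  {"dp": [0.2, 0, 0], "angular": [0, 0, 0], "claw": 1},
  {"dp": [0.15, 0, 0], "angular": [0, 0, 0], "claw": 1},
])

```text
time: 10.08
position: [0.5282, -0.0049, 0.1328]
ee_rot: [0.707, -0.707, -0.01, 0.01]
contact_force: [-0.9, 0.1, 1.1]
finger_gap: 0.0002
```

```bash
python3 - <<'E'
from h import *
f=lambda *p:np.array([p],float)/4+[230-.4,160-.4]
s=env.read_state();print(np.round(s["position"],4),np.round(s["contact_force"],1))
s["position"]=[.5389,-.0524,.1328]
M=cast("wrist",f(433,322),.137,s)[0];W=cast("wrist",f(389,465),.13,s)[0];print("before x push",M.round(4),W.round(4),(W-M).round(4))
E
```

```text
[ 0.5282 -0.0049  0.1328] [-0.9  0.1  1.1]
before x push [ 0.5385 -0.0044  0.137 ] [ 0.5684 -0.0069  0.13  ] [ 0.0299 -0.0025 -0.007 ]
```

Call:
jog_arm([
  {"dp": [0.1, 0, 0], "angular": [0, 0, 0], "claw": 1},
  {"dp": [0.07, 0, 0], "angular": [0, 0, 0], "claw": 1},
  {"dp": [0, 0, 0], "angular": [0, 0, 0], "claw": 1},
  {"dp": [-0.3, 0, 0], "angular": [0, 0, 0], "claw": 1},
  {"dp": [-0.6, 0, 0], "angular": [0, 0, 0], "claw": 1},
])

```text
time: 10.5
position: [0.4993, -0.0038, 0.1331]
ee_rot: [0.708, -0.706, -0.011, 0.01]
contact_force: [-0.2, 0.3, 0.5]
finger_gap: 0.0003
```

Call:
jog_arm([
  {"dp": [-0.6, 0, 0.5], "angular": [0, 0, 0], "claw": 1},
  {"dp": [-0.7, 0, 0.8], "angular": [0, 0, 0], "claw": 1},
  {"dp": [-0.7, 0, 1], "angular": [0, 0, 0], "claw": 1},
  {"dp": [-0.5, 0, 1], "angular": [0, 0, 0], "claw": 1},
  {"dp": [0, 0, 0.8], "angular": [0, 0, 0], "claw": 1},
])

```text
time: 10.92
position: [0.4004, -0.0033, 0.2888]
ee_rot: [-0.706, 0.708, 0.011, -0.012]
contact_force: [0.8, -0.2, -1.1]
finger_gap: 0.0005
```

```bash
python3 - <<'E'
from h import *
im,hsv,M=look("t6");print(np.round(env.read_state()["position"],4))
print("vs window",(M-[.5675,-.008,.137]).round(4))
cv2.imwrite("pics/t6c.png",cv2.resize(im[155:290,195:335],None,fx=4,fy=4,interpolation=cv2.INTER_CUBIC)[:,:,::-1])
E
```

```text
medal px [262.5 215.5] [255 208  16  16 206] [ 0.5631 -0.0037  0.137 ] equiv dia 0.03534488079923588
[ 0.4056 -0.0037  0.2947]
vs window [-0.0044  0.0043  0.    ]
```

View pics/t6c.png

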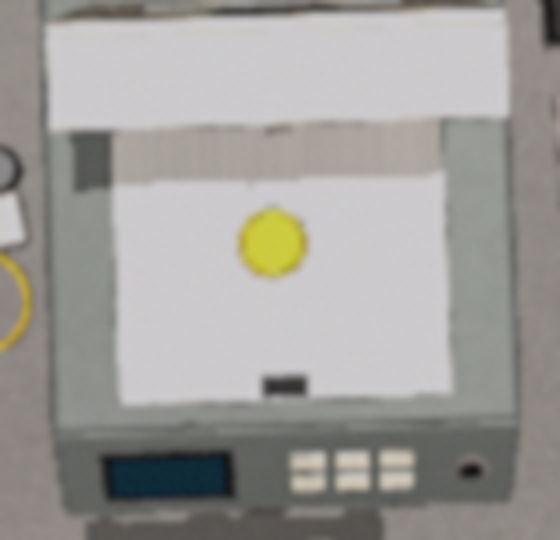

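The medal now covers the window, about 6 mm off against the 14 mm limit. Next I'll go over the top of the lid and push it shut from behind.

Call:
jog_arm([
  {"dp": [0, 0, 1], "angular": [0, 0, 0], "claw": 1},
  {"dp": [0.2, 0, 1], "angular": [0, 0, 0], "claw": 1},
  {"dp": [0.6, -0.05, 0.8], "angular": [0, 0, 0], "claw": 1},
  {"dp": [0.8, -0.05, 0], "angular": [0, 0, 0], "claw": 1},
  {"dp": [0.8, 0, 0], "angular": [0, 0, 0], "claw": 1},
])

```text
time: 11.38
position: [0.502, -0.0091, 0.4022]
ee_rot: [-0.706, 0.708, 0.012, -0.008]
contact_force: [-0.5, -0.0, -0.1]
finger_gap: 0.0004
```

Call:
jog_arm([
  {"dp": [0.9, 0, 0], "angular": [0, 0, 0], "claw": 1},
  {"dp": [0.9, 0, 0], "angular": [0, 0, 0], "claw": 1},
  {"dp": [0.9, 0, 0], "angular": [0, 0, 0], "claw": 1},
  {"dp": [0.9, 0, 0], "angular": [0, 0, 0], "claw": 1},
  {"dp": [0.9, 0, 0], "angular": [0, 0, 0], "claw": 1},
])

```text
time: 11.8
position: [0.6816, -0.0083, 0.3984]
ee_rot: [-0.707, 0.707, 0.01, -0.011]
contact_force: [-0.4, -0.2, 1.0]
finger_gap: 0.0006
```

Call:
jog_arm([
  {"dp": [0.6, 0, 0], "angular": [0, 0, 0], "claw": 1},
  {"dp": [0, 0, 0], "angular": [0, 0, 0], "claw": 1},
  {"dp": [0, 0, 0], "angular": [0, 0, 0], "claw": 1},
])

```text
time: 12.05
position: [0.7043, -0.0074, 0.3976]
ee_rot: [0.708, -0.707, -0.01, 0.012]
contact_force: [0.3, 1.1, -0.3]
finger_gap: 0.0001
```

```bash
python3 - <<'E'
from h import *
import math
s=env.read_state();print(np.round(s["q"],2))
for t in(1.4,1.3,1.2,1.1,1.0,.9,.8,.7,.6,.5,.4,.3,.2,.1,0,-.038):
    f=np.array([-math.cos(t),math.sin(t)]);u=np.array([math.sin(t),math.cos(t)]);P=np.array([.667,.135])+.18*f+.037*u
    print(t,(P+[.010,0]).round(3))
E
```

```text
[ 0.43  0.6  -0.83  1.16  0.43  1.56  1.29]
1.4 [0.683 0.319]
1.3 [0.665 0.318]
1.2 [0.646 0.316]
1.1 [0.628 0.312]
1.0 [0.611 0.306]
0.9 [0.594 0.299]
0.8 [0.578 0.29 ]
0.7 [0.563 0.279]
0.6 [0.549 0.267]
0.5 [0.537 0.254]
0.4 [0.526 0.239]
0.3 [0.516 0.224]
0.2 [0.508 0.207]
0.1 [0.502 0.19 ]
0 [0.497 0.172]
-0.038 [0.496 0.165]
```

Call:
jog_arm([
  {"dp": [0, 0, -0.8], "angular": [0, 0, 0], "claw": 1},
  {"dp": [0, 0, -0.8], "angular": [0, 0, 0], "claw": 1},
  {"dp": [0, 0, -0.4], "angular": [0, 0, 0], "claw": 1},
  {"dp": [0, 0, 0], "angular": [0, 0, 0], "claw": 1},
])

```text
time: 12.38
position: [0.7009, -0.0091, 0.316]
ee_rot: [-0.706, 0.708, 0.009, -0.013]
contact_force: [0.5, 0.3, -0.7]
finger_gap: 0.0007
```

Call:
jog_arm([
  {"dp": [-0.3, 0, 0], "angular": [0, 0, 0], "claw": 1},
  {"dp": [-0.3, 0, 0], "angular": [0, 0, 0], "claw": 1},
  {"dp": [-0.3, 0, 0], "angular": [0, 0, 0], "claw": 1},
  {"dp": [-0.3, 0, 0], "angular": [0, 0, 0], "claw": 1},
])

```text
time: 12.72
position: [0.657, -0.0083, 0.3222]
ee_rot: [-0.707, 0.707, 0.013, -0.008]
contact_force: [6.2, -0.7, -2.0]
finger_gap: 0.0006
```

Call:
jog_arm([
  {"dp": [-0.26, 0, -0.1], "angular": [0, 0, 0], "claw": 1},
  {"dp": [-0.26, 0, -0.1], "angular": [0, 0, 0], "claw": 1},
  {"dp": [-0.26, 0, -0.12], "angular": [0, 0, 0], "claw": 1},
  {"dp": [-0.26, 0, -0.14], "angular": [0, 0, 0], "claw": 1},
  {"dp": [-0.26, 0, -0.15], "angular": [0, 0, 0], "claw": 1},
])

```text
time: 13.13
position: [0.6061, -0.0079, 0.3003]
ee_rot: [-0.706, 0.708, 0.015, -0.007]
contact_force: [3.4, -1.4, 10.0]
finger_gap: 0.0005
```

Call:
jog_arm([
  {"dp": [-0.22, 0, -0.12], "angular": [0, 0, 0], "claw": 1},
  {"dp": [-0.22, 0, -0.14], "angular": [0, 0, 0], "claw": 1},
  {"dp": [-0.2, 0, -0.15], "angular": [0, 0, 0], "claw": 1},
  {"dp": [-0.2, 0, -0.16], "angular": [0, 0, 0], "claw": 1},
  {"dp": [-0.2, 0, -0.17], "angular": [0, 0, 0], "claw": 1},
])

```text
time: 13.55
position: [0.564, -0.0081, 0.27]
ee_rot: [-0.706, 0.708, 0.014, -0.008]
contact_force: [0.6, -0.8, 9.1]
finger_gap: -0.0
```

Call:
jog_arm([
  {"dp": [-0.25, 0, -0.2], "angular": [0, 0, 0], "claw": 1},
  {"dp": [-0.25, 0, -0.22], "angular": [0, 0, 0], "claw": 1},
  {"dp": [-0.25, 0, -0.22], "angular": [0, 0, 0], "claw": 1},
  {"dp": [-0.25, 0, -0.24], "angular": [0, 0, 0], "claw": 1},
  {"dp": [-0.25, 0, -0.24], "angular": [0, 0, 0], "claw": 1},
])

```text
time: 13.97
position: [0.516, -0.008, 0.2246]
ee_rot: [-0.706, 0.708, 0.015, -0.006]
contact_force: [6.4, -1.0, 5.1]
finger_gap: 0.0006
```

Call:
jog_arm([
  {"dp": [-0.17, 0, -0.2], "angular": [0, 0, 0], "claw": 1},
  {"dp": [-0.17, 0, -0.2], "angular": [0, 0, 0], "claw": 1},
  {"dp": [-0.16, 0, -0.2], "angular": [0, 0, 0], "claw": 1},
  {"dp": [-0.1, 0, -0.2], "angular": [0, 0, 0], "claw": 1},
  {"dp": [-0.1, 0, -0.15], "angular": [0, 0, 0], "claw": 1},
])

```text
time: 14.38
position: [0.4869, -0.008, 0.1855]
ee_rot: [-0.707, 0.708, 0.014, -0.008]
contact_force: [3.9, 1.1, 6.5]
finger_gap: 0.0003
```

Call:
jog_arm([
  {"dp": [-0.03, 0, -0.1], "angular": [0, 0, 0], "claw": 1},
  {"dp": [0, 0, -0.1], "angular": [0, 0, 0], "claw": 1},
  {"dp": [0, 0, -0.1], "angular": [0, 0, 0], "claw": 1},
  {"dp": [0, 0, -0.08], "angular": [0, 0, 0], "claw": 1},
  {"dp": [0, 0, 0], "angular": [0, 0, 0], "claw": 1},
])

```text
time: 14.8
position: [0.4818, -0.008, 0.1677]
ee_rot: [-0.707, 0.707, 0.01, -0.012]
contact_force: [-1.1, -0.3, 4.8]
finger_gap: 0.0006
```

Call:
jog_arm([
  {"dp": [0, 0, -0.06], "angular": [0, 0, 0], "claw": 1},
  {"dp": [0, 0, -0.06], "angular": [0, 0, 0], "claw": 1},
  {"dp": [0, 0, -0.05], "angular": [0, 0, 0], "claw": 1},
  {"dp": [0, 0, 0], "angular": [0, 0, 0], "claw": 1},
])

```text
time: 15.13
position: [0.4813, -0.0081, 0.1636]
ee_rot: [-0.706, 0.708, 0.009, -0.012]
contact_force: [-13.1, -1.5, 34.2]
finger_gap: 0.0004
```

At the stop, with 34 N on the tool. I'll let go straight up.

Call:
jog_arm([
  {"dp": [0, 0, 0.15], "angular": [0, 0, 0], "claw": 1},
  {"dp": [0, 0, 0.2], "angular": [0, 0, 0], "claw": 1},
  {"dp": [0, 0, 0.4], "angular": [0, 0, 0], "claw": 1},
  {"dp": [-0.5, 0, 0.8], "angular": [0, 0, 0], "claw": 1},
  {"dp": [-0.5, 0, 0.8], "angular": [0, 0, 0], "claw": 1},
])

```text
time: 15.55
position: [0.4411, -0.0075, 0.2546]
ee_rot: [0.708, -0.706, -0.009, 0.013]
contact_force: [0.5, -1.3, 1.0]
finger_gap: 0.0007
```

Call:
jog_arm([
  {"dp": [-0.5, 0, 0.8], "angular": [0, 0, 0], "claw": 1},
  {"dp": [-0.3, 0, 0.3], "angular": [0, 0, 0], "claw": 1},
  {"dp": [0, 0, 0], "angular": [0, 0, 0], "claw": 1},
  {"dp": [0, 0, 0], "angular": [0, 0, 0], "claw": 1},
  {"dp": [0, 0, 0], "angular": [0, 0, 0], "claw": 1},
])

```text
time: 15.97
position: [0.4105, -0.0085, 0.2981]
ee_rot: [0.707, -0.707, -0.01, 0.011]
contact_force: [0.0, 0.6, 0.5]
finger_gap: 0.0003
```

```bash
python3 - <<'E'
from h import *
s=env.read_state();print(s["time"],np.round(s["position"],4),np.round(s["contact_force"],1))
im=optics.get_image("top");cv2.imwrite("pics/t7.png",im[:,:,::-1]);sd=optics.get_image("side")
f=lambda *p:(np.array(p)-[195,155])
a=cv2.resize(im[100:292,160:352],(600,600),interpolation=cv2.INTER_CUBIC)
o=np.zeros((600,800,3),np.uint8);o[:,:600]=a;o[:200,600:]=cv2.resize(sd[130:290,160:320],(200,200))
cv2.imwrite("pics/m7.png",o[:,:,::-1])
h=cv2.cvtColor(im,cv2.COLOR_RGB2HSV).astype(int)
c,st,l=blob(h[...,2]<70,(266,251));print("pad",c,st,cast("top",c,.172))
c,st,l=blob((h[...,1]>35)&(h[...,0]>10)&(h[...,0]<40),(263,215));print("medal",c,st,cast("top",c,.137))
E
```

```text
15.9667 [ 0.4105 -0.0085  0.2981] [0.  0.6 0.5]
pad [266.29875519 250.66804979] [254 246  25  10 241] [[ 0.48738961 -0.01090217  0.172     ]]
medal [262.5 215.5] [255 208  16  16 208] [[ 0.56301438 -0.00359903  0.137     ]]
```

View pics/m7.png

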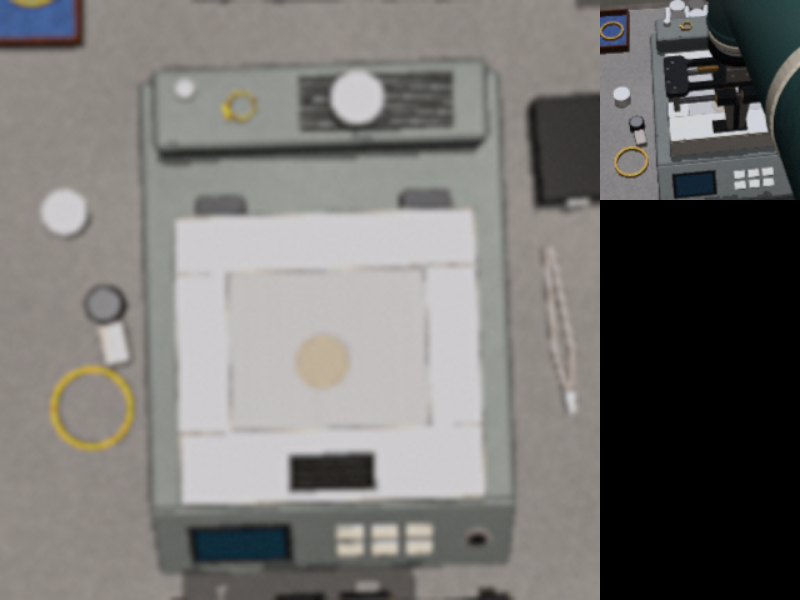

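The lid is shut with its pad back at the starting pixel (266.3, 250.7), and the medal, at (262.5, 215.5), hides the window. The other things look unmoved, so I'm handing in.

```bash
python3 -c "
from bench import env
print(env.sign_off())"
```

```text
the job is handed in; nothing more can be done
None
```

I released the catch and the lid sprang open. I pushed the medal along the floor in two directions, first sideways and then towards the back, until it covered the window. Then I pushed the lid down to its stop from behind and let go. The job was handed in at about 16 s of the 64 s allowed; the hand-in reports no verdict.

- **Lid:** in the last pictures it is shut, and its press pad is back at its starting pixel to within 0.1 px.
- **Medal:** it lies about 6 mm from the window's centre, against the 14 mm limit, and the window can't be seen. Its position was the same before and after closing.
- **Robot:** the arm is clear of everything, and the force reading is only noise.
- **Other things:** they look unmoved in the last top picture, judged by eye rather than measured.
- **Disagreement:** the top and wrist cameras put the window about 1 to 2 mm apart, which is within the calibration tolerance.

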